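# Unlatch and unscrew the spindle cap of a tool grinder

## Task

On the grinder workhead, turn the orange release knob clockwise until it clicks over its detent and draws the latch bolt out of the cap's rim. Then unscrew the knurled spindle cap - nobody noted whether its thread is right- or left-hand, so try it both ways - and lift it off. Finish while still holding the cap in the gripper, upright and still, with its underside at least 5 cm above the top of the spindle nose; leave the knob clicked over and the other things on the bench where they are.

Things in the scene. Friction and masses are not known exactly. Their poses are not given: they have to be found in the camera images.
- workhead: grinder workhead, fixed; place and yaw differ each time. Dark steel plinth, 90 (its x) by 290 (its y) mm, top 75 mm above the table. Origin on the table under the spindle axis, z up. Along its y: cap at 0, orange release knob at +146 mm on an aluminium block (80 x 82 mm, top 100 mm above the table), grey gearbox -100 to -200 mm (85 mm wide, 120 mm high), its motor lying towards +x
- release_knob (a joint): angle of the orange release knob, rad: 0 latched (start), 1.4 end stop, released. Turns clockwise seen from above. A spring-like detent (up to 0.15 N m) pushes it back to 0 until about 0.70; past that it snaps on to 1.4 and stays there when let go
- knob_grip (a point): grip point on the release knob's vertical axis, 131 mm above the table. The grip is an upright bar 44 mm long, 14 mm wide, its top 139 mm above the table, standing on a 48 mm disc whose top is 109 mm above the table. This point's x axis runs along the bar and turns with the knob; at the start it is parallel to the workhead's x. z up
- bolt_tip (a point): tip of the brass latch bolt (7 mm wide) that lies on the plinth along the workhead's y, from the knob block to the cap. At the start it sits between two teeth of the cap's rim and blocks the cap both ways; clicking the knob over draws it back 12 mm, clear of the rim
- cap: loose steel spindle cap, 52 mm high, round, knurled, 48 mm in diameter, orange stripe on its flat top along its +x; about 0.2 kg. Foot rim of six teeth, 8 mm high, 65 mm over the teeth. Origin: centre of its underside; z up. Starts seated on the plinth (underside 75 mm above the table), x axis parallel to the workhead's. Grip its upper 30 mm
- thread (a point): on the cap's axis, 15 mm above its underside: its coarse quick thread, right-hand (loosens anticlockwise from above) or left-hand (clockwise), drawn anew each time, not visible. Wrong way: stops hard within 10 degrees. Right way: turns freely, does not rise by itself; lifts straight off when 62 to 118 degrees (best 85) from its start, before that it is held down
- nose_top (a point): top of the steel spindle nose inside the cap, on the spindle axis, fixed to the workhead, 105 mm above the table. The cap must rise 30 mm straight up before its underside clears it
- wrench: Bystander, leave alone: steel open-ended wrench lying in front of the workhead. Origin: centre of its underside.
- collet: Bystander, leave alone: brass collet standing behind the workhead, 36 mm wide at its top, 50 mm high. Origin: centre of its underside.
- wheel: Bystander, leave alone: white grinding wheel lying flat behind the workhead, 84 mm in diameter, 14 mm thick. Origin: centre of its underside.
- oiler: Bystander, leave alone: yellow oil bottle with red cap, 50 mm in diameter, 120 mm high, to the left. Origin: centre of its underside.
- bushing: Bystander, leave alone: steel bushing, 44 mm in diameter, 30 mm high, to the left. Origin: centre of its underside.
- screwdriver: Bystander, leave alone: screwdriver with red handle, lying to the right. Origin: centre of its underside.
- end_mill: Bystander, leave alone: steel end mill blank standing to the right, 28 mm wide, 70 mm high. Origin: centre of its underside.
There are look-alikes about, which are no part of the job. Leave any green or red look-alike of the cap alone.

How it is judged:
On the way, in this order (a step that is already met when the one before it is completed fails the run):
1. the release knob is turned past its detent (value of joint release_knob above 1.1 rad), for 0.2 s.
2. the cap, still on its seat, is turned loose by more than 40 degrees (angle between the x axis of cap and the x axis of workhead, either way round above 0.7 rad and height (world z) of cap below 0.09 m), for 0.05 s.
3. the cap is lifted clear of the spindle nose (height (world z) of cap above 0.11 m), for 0.2 s.
At the end, for the whole second after the job is handed in: The cap is in the gripper (over 1 N), off the workhead, its underside at least 45 mm above the spindle nose's top, upright within 20 degrees, slower than 40 mm/s; the knob is past its detent (over 1.1 rad); every other loose thing is within 30 mm of where it stood (height (world z) of cap above 0.15 m and angle between cap's own z axis and vertical below 0.35 rad and contact force between the fingers and cap above 1 N and contact force between cap and workhead below 0.2 N and linear speed of cap below 0.04 m/s and value of joint release_knob above 1.1 rad and distance of each of wrench, collet, wheel, oiler, bushing, screwdriver, end_mill from where it was at the start of the episode below 0.03 m); the arm keeps its last pose, push and grip.
It fails at once if another loose thing on the bench is knocked away by more than 30 mm (distance of any of wrench, collet, wheel, oiler, bushing, screwdriver, end_mill from where it was at the start of the episode above 0.03 m).
It also fails if it takes over 64 s, if anything falls off the work surface, if the arm or the gripper's body presses on something with over 40 N, if the wrist force passes 120 N, or if a joint passes its speed limit or range.

## Robot

A 7-joint arm with a two-finger parallel gripper is mounted at the origin on the work surface. World frame = base frame: x ahead of the robot, y to its left, z up, the work surface at z = 0. Lengths are in m, angles in rad, forces in N, time in s.
With the tool pointing down it reaches from about 0.4 to 0.85 m from the base axis. Payload 6.9 kg.
Tool frame: the origin (TCP) lies midway between the tips of the shut fingers; the grasp point (between the pads) lies 19 mm behind it; x points along the fingers, y is the direction in which the jaws open and shut, and the axes are right-handed (so a half turn about x gives the same grasp; the last joint's range is limited). The gripper opens to 85 mm and grips with 20 to 120 N. Pads are 22 mm wide; open, the fingers measure 114 mm over their backs; the gripper's body (76 mm by 85 mm) begins 54 mm behind the grasp point. The pads swing forward as they close: fully open they stand 13 mm farther back than shut.
Start: joints at [-1.004, 0.507, -0.238, 1.5, 0.126, 1.149, -0.155], TCP at [0.278, 0.56, 0.231] pointing down, gripper open.
Joint ranges: [-3.08, 3.08], [-0.24, 2.05], [-1.43, 1.35], [0, 2.5], [-1.52, 4.66], [0.17, 1.96], [-2.89, 2.89]. Speed limits (rad/s): [2.39, 2.39, 3.14, 3.14, 3.14, 3.14, 3.14].

## Interface

Orientations are given as a unit quaternion [w, x, y, z].
In Python, from rig import read_state, get_image, camera_info, finish_job, recognise, outline_of, mark_of gives the robot as it stands.
- The arm moves only by the tool drive_tool, never from a script. Its argument "targets" is a list of rows, each an object with "offset": the shift along the world's x, y, z in mm, a list of three; "yaw": the turn about the world's z in degrees; "hand": the closure, from 0 (fully open) to 1 (shut). In form: [{"offset": [tx, ty, tz], "yaw": yaw, "hand": hand}, ...]. A call has 1 to 12 rows; each row is the pose to reach, as a shift and turn from the pose commanded when the call began; what a row does not reach only later rows make up. A row lasts 1/10 s, in which the tool goes at most 50 mm and 8.59 degrees, less where a joint would pass 70% of its speed; a pose out of reach is approached as far as the arm can. A call with a gripper value outside its range is refused whole. The fingers move at their own pace and stop on an object; "newtons" is the grip in N (left out, the last holds). Time passes only in rows, so rows that repeat a pose let the fingers close. It gives the time, the measured TCP pose, the force and the opening at its end, in the units of the state.
- read_state(): the state, without advancing time (a new reading comes with each control period).
- get_image(name): name is "scene" or "top" or "wrist"; returns the picture (384x512x3 uint8, red, green, blue); there is no depth.
- camera_info(name): a dict with "K" (3x3 intrinsics, pixels), "world_from_camera" (4x4, takes a point from camera to world coordinates); the wrist camera has in their place "hand_eye" (4x4, takes a point from camera to tool coordinates, whose origin is the TCP and whose axes are the tool frame's). Camera axes: x right, y down, z forward; pixel columns grow to the right and rows downward; lengths in m; the calibration is good to about 2 mm. A picture is of the moment at which its call begins: read the wrist's pose just before it. camera_info takes no time and is no camera call.
- finish_job(): hands the job in, once; it reports no verdict.
Trained networks look in the newest picture that a camera, given by its name, has taken for a name from the list of things; names that differ only in an ending like _2 or _b are one class to them, and where a whole thing is asked for, a point or a joint stands for the part that bears it (a point fixed in the world has none). Each returns a list of dicts, best first, with "confidence" (0 to 1); they miss things now and then, are a little off and sometimes report something else, mostly with a low value. They report only what shows in the picture. A call takes as long as a camera call. They do not tell look-alikes from the thing itself.
- recognise(query, camera): "bbox" ([left, top, width, height] in pixels, round what is visible of it).
- outline_of(query, camera): "pixels" (384x512 bool, what is visible of it) and "bbox" ([left, top, width, height] in pixels, round what is visible of it).
- mark_of(query, camera): "centre" ([column, row] in pixels: a listed point, or the origin of a listed thing).
The state is a dict: "clock": time; "q": joint angles; "dq": joint speeds; "effort": joint torques, N m; "tool_pos": TCP position; "tcp_rot": TCP orientation; "wrist_force": force on the tool from outside, world axes, zero at the start; "wrist_torque": the same for the moment, N m; "finger_gap": finger opening in m.
Only numpy, scipy, OpenCV 4.12 (cv2) and the standard library are available. Lean on these libraries where they do the work, as an engineer would, in place of code of your own. Each camera call takes 0.05 s, during which the arm holds its last target.

## Working session

There is one attempt and no reset: what is moved stays moved. The work goes in short steps, Python scripts to look and compute and a tool call to move; the robot and the scene stay as the last step left them, time stands still between calls to the robot, and variables do not carry over. Pictures are saved under pics/ and viewed, and the job is handed in when it is done.

Besides the shell and the picture viewer there is one more tool, called as name([rows], argument=value, ...), one row to a line, values as JSON. drive_tool: Moves the arm, as the interface text tells. Its arguments: {"type":"object","properties":{"targets":{"type":"array","items":{"type":"object","properties":{"offset":{"type":"array","items":{"type":"number"}},"yaw":{"type":"number"},"hand":{"type":"number"}}}},"newtons":{"type":"number"}},"required":["targets"]}

```bash
mkdir -p pics; ls; cat > h.py <<'E'
import numpy as np,cv2
from rig import *
def save(n,f):
    im=get_image(n); cv2.imwrite('pics/'+f,cv2.cvtColor(im,cv2.COLOR_RGB2BGR)); return im
def ray(n,px):
    ci=camera_info(n);K=np.array(ci['K'])
    if 'world_from_camera' in ci: T=np.array(ci['world_from_camera'])
    else:
        s=read_state();from scipy.spatial.transform import Rotation as R
        w,x,y,z=s['tcp_rot'];A=np.eye(4);A[:3,:3]=R.from_quat([x,y,z,w]).as_matrix();A[:3,3]=s['tool_pos'];T=A@np.array(ci['hand_eye'])
    d=T[:3,:3]@np.linalg.solve(K,[px[0],px[1],1.]);return T[:3,3],d
def atz(n,px,z):
    o,d=ray(n,px);return o+d*(z-o[2])/d[2]
E
python3 - <<'E'
from h import *
save('scene','s0.png');save('top','t0.png')
print(read_state())
for q,z in [('cap',.075),('knob_grip',.131),('bolt_tip',.08),('workhead',0),('nose_top',.105),('thread',.09)]:
    for c in ['top','scene']:
        for m in mark_of(q,c)[:3]:
            print(q,c,np.round(m['centre'],1),round(m['confidence'],2),np.round(atz(c,m['centre'],z),4))
E
```

```text
pics
{'clock': 0.1, 'q': array([-1.00348691,  0.50825809, -0.23755335,  1.50108082,  0.12567524,
        1.14889923, -0.15479545]), 'dq': array([-0.00187064, -0.00263286,  0.00015039, -0.0023376 , -0.00011856,
       -0.00175486,  0.00019428]), 'effort': array([-4.66196259e-03, -6.21833110e+01, -2.19450697e+00, -2.50205129e+01,
        1.25779433e-02,  7.80673960e-03, -1.68181458e-05]), 'tool_pos': array([0.27831628, 0.55907939, 0.23049812]), 'tcp_rot': array([ 0.68820821,  0.1612457 ,  0.68847625, -0.16238759]), 'wrist_force': array([-0.11111499,  1.23422639, -0.73675528]), 'wrist_torque': array([ 0.05122073, -0.00616464,  0.00132148]), 'finger_gap': 0.08517024448792083}
cap top [251.6 233.2] 0.77 [ 0.3713 -0.0173  0.075 ]
cap top [269.7 170.8] 0.63 [ 0.5623 -0.0678  0.075 ]
cap top [226.2 210.5] 0.6 [0.4376 0.0614 0.075 ]
cap scene [275.3 206.1] 0.77 [0.4885 0.0325 0.075 ]
cap scene [225.2 207.8] 0.55 [ 0.576  -0.0782  0.075 ]
cap scene [289.  222.1] 0.47 [0.5328 0.1026 0.075 ]
knob_grip top [217.7 167.2] 0.66 [0.5609 0.0867 0.131 ]
knob_grip scene [274.5 205.6] 0.78 [0.56   0.0719 0.131 ]
bolt_tip top [126.2 224.3] 0.61 [0.3883 0.3603 0.08  ]
bolt_tip top [262.3 168.8] 0.58 [ 0.5672 -0.0449  0.08  ]
bolt_tip scene [235.4 212.4] 0.56 [ 0.5835 -0.0369  0.08  ]
workhead top [269.6 174.3] 0.78 [ 0.5619 -0.0707  0.    ]
workhead top [262.6 169.2] 0.41 [ 0.578  -0.0477  0.    ]
workhead scene [227.6 228.1] 0.59 [ 0.5693 -0.0777  0.    ]
nose_top top [271.6 165.9] 0.61 [ 0.5729 -0.072   0.105 ]
nose_top scene [226.1 197.3] 0.84 [ 0.5679 -0.08    0.105 ]
thread top [274.6 168.6] 0.79 [ 0.5672 -0.0819  0.09  ]
thread top [251.2 234.8] 0.73 [ 0.3667 -0.0162  0.09  ]
thread top [226.7 208.9] 0.7 [0.4417 0.0591 0.09  ]
thread scene [278.5 200.4] 0.73 [0.4782 0.0361 0.09  ]
thread scene [286.8 220.5] 0.72 [0.5482 0.104  0.09  ]
thread scene [226.9 197.5] 0.53 [ 0.5491 -0.0923  0.09  ]
```

```bash
python3 - <<'E'
import cv2
a=cv2.imread('pics/t0.png');b=cv2.imread('pics/s0.png')
cv2.imwrite('pics/t0c.png',cv2.resize(a[110:290,150:390],None,fx=3.3,fy=3.3,interpolation=cv2.INTER_CUBIC))
cv2.imwrite('pics/s0c.png',cv2.resize(b[140:320,140:380],None,fx=3.3,fy=3.3,interpolation=cv2.INTER_CUBIC))
E
```

```text
(no output)
```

View pics/t0.png

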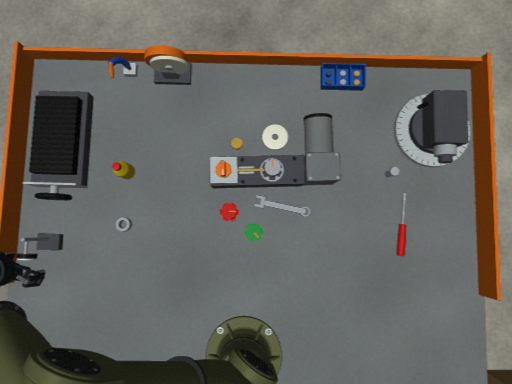

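View pics/s0.png

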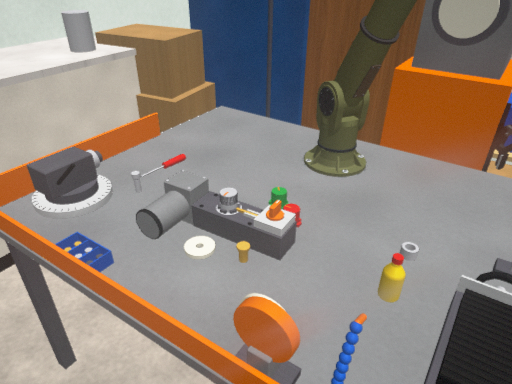

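```bash
sleep 0
```

```text
(no output)
```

View pics/t0c.png

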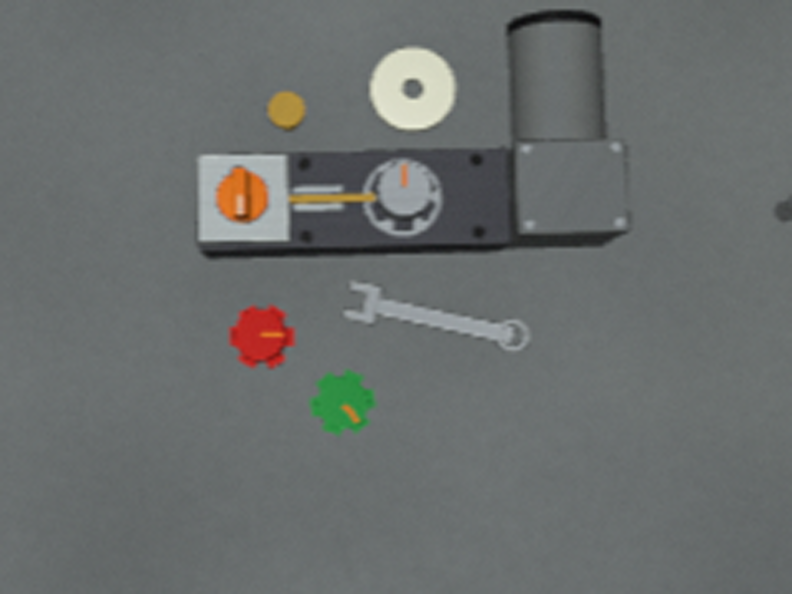

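View pics/s0c.png

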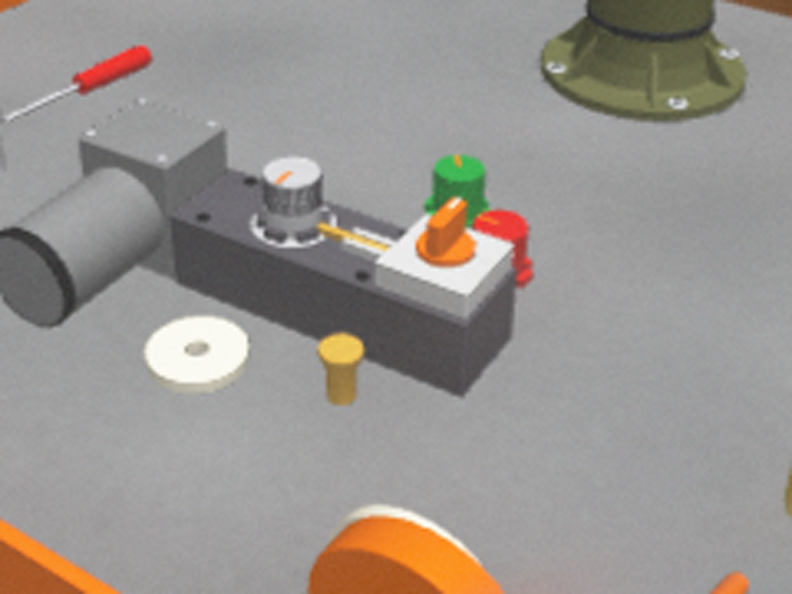

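```bash
python3 - <<'E'
from h import *
from scipy.spatial.transform import Rotation as R
s=read_state();w,x,y,z=s['tcp_rot'];print(R.from_quat([x,y,z,w]).as_matrix().round(3))
p=lambda u,v:(150+(u+.5)/3.3-.5,110+(v+.5)/3.3-.5)
for n,u,v,zz in [('knob',242,193,.131),('captop',404,190,.127),('blk tl',198,156,.1),('blk tr',289,154,.1),('blk bl',198,242,.1),('blk br',289,241,.1),('gb tl',513,141,.12),('gb tr',626,141,.12),('gb bl',515,234,.12),('gb br',629,231,.12)]:
    print(n,atz('top',p(u,v),zz).round(4))
print(camera_info('wrist'))
E
```

```text
[[-0.     0.446  0.895]
 [ 0.     0.895 -0.446]
 [-1.     0.    -0.   ]]
knob [0.5585 0.0711 0.131 ]
captop [ 0.5654 -0.0725  0.127 ]
blk tl [0.5963 0.1148 0.1   ]
blk tr [0.6002 0.0318 0.1   ]
blk bl [0.5173 0.1119 0.1   ]
blk br [0.5203 0.0295 0.1   ]
gb tl [ 0.6135 -0.1697  0.12  ]
gb tr [ 0.616 -0.271  0.12 ]
gb bl [ 0.5294 -0.1724  0.12  ]
gb br [ 0.5347 -0.2738  0.12  ]
{'K': array([[322.11483094,   0.        , 255.96975459],
       [  0.        , 322.11483094, 190.77830417],
       [  0.        ,   0.        ,   1.        ]]), 'hand_eye': array([[ 2.08773974e-04, -3.25466348e-01,  9.45553601e-01,
        -1.41517549e-01],
       [ 9.99999971e-01,  1.83377516e-04, -1.57675628e-04,
        -9.98963875e-06],
       [-1.22075160e-04,  9.45553606e-01,  3.25466377e-01,
        -8.41602159e-02],
       [ 0.00000000e+00,  0.00000000e+00,  0.00000000e+00,
         1.00000000e+00]])}
```

drive_tool([
  {"offset":[25,-44,10],"yaw":3,"hand":0},
  {"offset":[50,-88,20],"yaw":6,"hand":0},
  {"offset":[75,-132,20],"yaw":9,"hand":0},
  {"offset":[100,-175,20],"yaw":12,"hand":0},
  {"offset":[124,-217,20],"yaw":15,"hand":0},
  {"offset":[148,-260,20],"yaw":18,"hand":0},
  {"offset":[172,-303,20],"yaw":21,"hand":0},
  {"offset":[196,-346,20],"yaw":24,"hand":0},
  {"offset":[220,-388,20],"yaw":27,"hand":0},
  {"offset":[244,-431,20],"yaw":29,"hand":0},
  {"offset":[265,-465,20],"yaw":29,"hand":0},
  {"offset":[280,-489,20],"yaw":29,"hand":0},
], newtons=40)

```text
clock: 1.9
tool_pos: [0.5597, 0.0669, 0.2513]
tcp_rot: [0.707, -0.015, 0.707, 0.014]
wrist_force: [0.2, 1.4, -0.4]
finger_gap: 0.0856
```

```bash
python3 - <<'E'
from h import *
s=read_state();print(s['clock'],s['q'].round(3),s['dq'].round(3),s['tool_pos'],s['tcp_rot'])
save('wrist','w1.png')
for q,z in [('knob_grip',.131),('cap',.075),('bolt_tip',.08)]:
    for m in mark_of(q,'wrist')[:3]: print(q,m,atz('wrist',m['centre'],z))
E
```

```text
1.9 [-0.012  0.395 -0.224  1.633  0.096  1.123  1.351] [ 0.365  0.172  0.051 -0.281 -0.007  0.11   0.461] [0.55974225 0.06688668 0.25134253] [ 0.70716469 -0.01487481  0.70675193  0.01409105]
knob_grip {'centre': [264.9, 183.3], 'confidence': 0.6} [0.55924197 0.07249362 0.131     ]
cap {'centre': [252.7, 47.4], 'confidence': 0.97} [0.44742641 0.06062257 0.075     ]
cap {'centre': [120.9, 171.6], 'confidence': 0.79} [ 0.56911963 -0.06965902  0.075     ]
bolt_tip {'centre': [143.2, 168.2], 'confidence': 0.88} [ 0.56277476 -0.04263128  0.08      ]
```

View pics/w1.png

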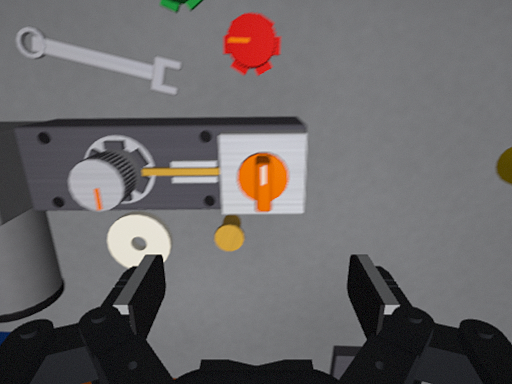

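drive_tool([
  {"offset":[0,0,-30],"yaw":0,"hand":0.3},
  {"offset":[0,0,-40],"yaw":0,"hand":0.3},
  {"offset":[0,0,-40],"yaw":0,"hand":0.3},
])

```text
clock: 2.4
tool_pos: [0.557, 0.0715, 0.21]
tcp_rot: [0.706, -0.016, 0.708, 0.016]
wrist_force: [-0.4, 0.2, 0.9]
finger_gap: 0.0597
```

```bash
python3 - <<'E'
from h import *
s=read_state();print(s['clock'],s['q'].round(3),s['dq'].round(3),s['tool_pos'],s['tcp_rot'],s['finger_gap'])
im=save('wrist','w2.png')
for q,z in [('knob_grip',.131),('cap',.075),('bolt_tip',.08)]:
    for m in mark_of(q,'wrist')[:3]: print(q,m,atz('wrist',m['centre'],z))
b=im.copy();cv2.imwrite('pics/w2c.png',cv2.resize(cv2.cvtColor(b[80:280,180:360],cv2.COLOR_RGB2BGR),None,fx=3,fy=3,interpolation=cv2.INTER_CUBIC))
E
```

```text
2.4 [-0.021  0.429 -0.223  1.7    0.107  1.028  1.337] [ 0.003 -0.021  0.001 -0.047 -0.002  0.029  0.004] [0.55701117 0.07152721 0.20999949] [ 0.70567537 -0.01638866  0.70815749  0.01632937] 0.05972287154280012
knob_grip {'centre': [262.0, 204.5], 'confidence': 0.92} [0.56138345 0.076102   0.131     ]
cap {'centre': [96.0, 185.5], 'confidence': 0.96} [ 0.57222724 -0.0737853   0.075     ]
cap {'centre': [247.8, 43.5], 'confidence': 0.78} [0.44797584 0.0598385  0.075     ]
bolt_tip {'centre': [123.3, 184.9], 'confidence': 0.73} [ 0.56904319 -0.04704949  0.08      ]
```

View pics/w2.png

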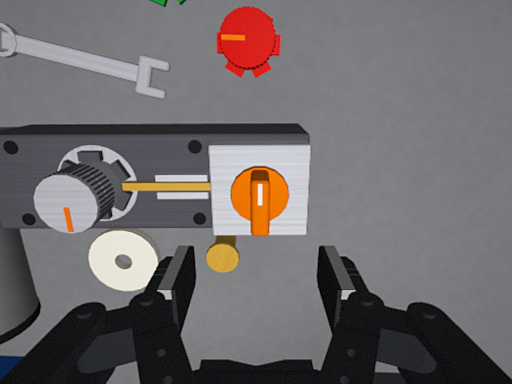

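View pics/w2c.png

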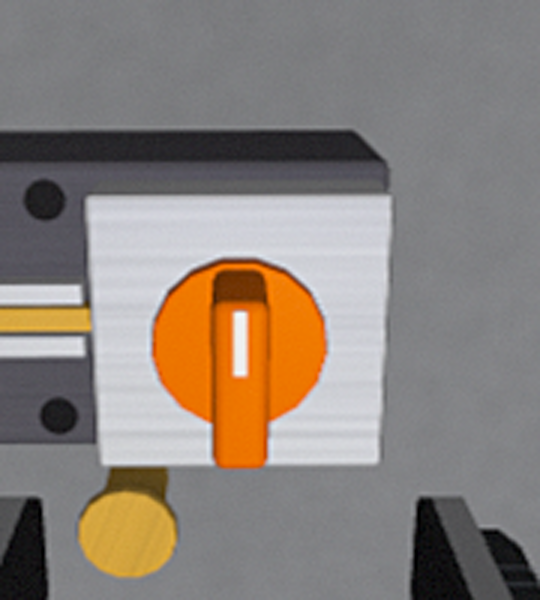

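```bash
python3 - <<'E'
from h import *
for n,u,v,z in [('bar near',241,302,.139),('bar far',241,466,.139),('disc',240,345,.109),('disc near',240,261,.109),('disc L',152,342,.109),('disc R',326,342,.109),('blk tl',85,196,.1),('blk tr',391,196,.1),('blk bl',101,465,.1),('blk br',380,464,.1)]:
    print(n,atz('wrist',(180+u/3,80+v/3),z).round(4))
E
```

```text
bar near [0.5413 0.0734 0.139 ]
bar far [0.5836 0.0755 0.139 ]
disc [0.5627 0.0746 0.109 ]
disc near [0.5394 0.0734 0.109 ]
disc L [0.5629 0.0509 0.109 ]
disc R [0.5608 0.0976 0.109 ]
blk tl [0.5259 0.0318 0.1   ]
blk tr [0.5222 0.1127 0.1   ]
blk bl [0.6049 0.0362 0.1   ]
blk br [0.6009 0.1174 0.1   ]
```

drive_tool([
  {"offset":[5,3,-30],"yaw":0,"hand":0.4},
  {"offset":[5,3,-60],"yaw":0,"hand":0.5},
  {"offset":[5,3,-85],"yaw":0,"hand":0.5},
  {"offset":[5,3,-94],"yaw":0,"hand":0.5},
  {"offset":[5,3,-94],"yaw":0,"hand":0.5},
])

```text
clock: 3.1
tool_pos: [0.5632, 0.0735, 0.1169]
tcp_rot: [0.706, -0.016, 0.707, 0.016]
wrist_force: [-0.0, -0.4, -0.5]
finger_gap: 0.0429
```

```bash
python3 - <<'E'
from h import *
s=read_state();print(s['clock'],s['tool_pos'],s['wrist_force'],s['finger_gap'])
im=save('wrist','w3.png')
E
```

```text
3.1 [0.56322654 0.0735411  0.1169179 ] [-0.02891568 -0.4301008  -0.47443001] 0.04287359438587571
```

View pics/w3.png

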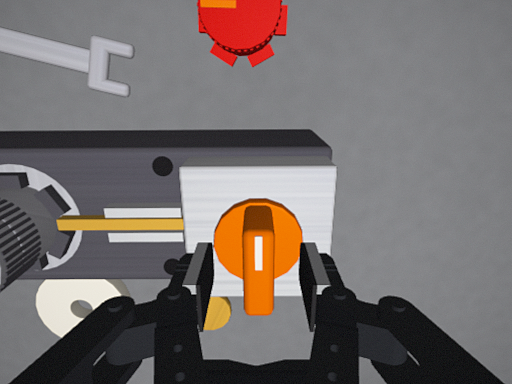

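drive_tool([
  {"offset":[0,1,0],"yaw":0,"hand":0.8},
  {"offset":[0,1,0],"yaw":0,"hand":1},
  {"offset":[0,1,0],"yaw":0,"hand":1},
  {"offset":[0,1,0],"yaw":0,"hand":1},
  {"offset":[0,1,0],"yaw":0,"hand":1},
])

```text
clock: 3.65
tool_pos: [0.5644, 0.0746, 0.1189]
tcp_rot: [0.708, -0.016, 0.706, 0.016]
wrist_force: [-1.2, -1.1, 6.8]
finger_gap: 0.0133
```

drive_tool([
  {"offset":[0,0,2],"yaw":-4,"hand":1},
  {"offset":[0,0,2],"yaw":-11,"hand":1},
  {"offset":[0,0,2],"yaw":-18,"hand":1},
  {"offset":[0,0,2],"yaw":-25,"hand":1},
  {"offset":[0,0,2],"yaw":-32,"hand":1},
  {"offset":[0,0,2],"yaw":-39,"hand":1},
  {"offset":[0,0,2],"yaw":-46,"hand":1},
  {"offset":[0,0,2],"yaw":-53,"hand":1},
  {"offset":[0,0,2],"yaw":-60,"hand":1},
  {"offset":[0,0,2],"yaw":-68,"hand":1},
  {"offset":[0,0,2],"yaw":-76,"hand":1},
  {"offset":[0,0,2],"yaw":-79,"hand":1},
])

```text
clock: 4.85
tool_pos: [0.5617, 0.071, 0.1189]
tcp_rot: [0.554, 0.438, 0.554, -0.442]
wrist_force: [-4.9, -8.4, -1.6]
finger_gap: 0.013
```

drive_tool([
  {"offset":[0,0,0],"yaw":0,"hand":1},
  {"offset":[0,0,0],"yaw":0,"hand":1},
])

```text
clock: 5.05
tool_pos: [0.5617, 0.071, 0.1189]
tcp_rot: [0.555, 0.436, 0.555, -0.44]
wrist_force: [-4.4, -8.3, -1.3]
finger_gap: 0.0127
```

```bash
python3 - <<'E'
from h import *
s=read_state();print(s['clock'],s['q'],s['wrist_force'],s['wrist_torque'],s['finger_gap'])
im=save('wrist','w4.png');save('scene','s4.png')
E
```

```text
5.05 [-0.29842697  0.53794066  0.1958449   1.80897109 -0.13309441  0.81178905
  0.19614951] [-4.40555662 -8.26347073 -1.30953104] [-1.87719498  0.70584218 -0.16460439] 0.012723879255246994
```

View pics/w4.png

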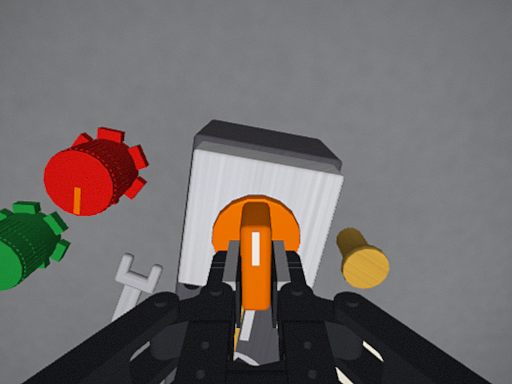

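drive_tool([
  {"offset":[0,0,0],"yaw":0,"hand":0.5},
  {"offset":[0,0,0],"yaw":0,"hand":0.5},
  {"offset":[0,0,0],"yaw":0,"hand":0.3},
  {"offset":[0,0,40],"yaw":0,"hand":0.2},
  {"offset":[0,0,80],"yaw":0,"hand":0},
  {"offset":[2,-40,100],"yaw":0,"hand":0},
  {"offset":[5,-90,100],"yaw":0,"hand":0},
  {"offset":[8,-130,100],"yaw":0,"hand":0},
  {"offset":[8,-143,100],"yaw":0,"hand":0},
  {"offset":[8,-143,100],"yaw":0,"hand":0},
  {"offset":[8,-143,100],"yaw":0,"hand":0},
])

```text
clock: 6.25
tool_pos: [0.5717, -0.0667, 0.2192]
tcp_rot: [0.555, 0.438, 0.556, -0.437]
wrist_force: [1.1, 0.7, -0.2]
finger_gap: 0.0857
```

```bash
python3 - <<'E'
from h import *
s=read_state();print(s['clock'],s['q'].round(3),s['dq'].round(3),s['tool_pos'],s['tcp_rot'],s['finger_gap'])
im=save('wrist','w5.png');t=save('top','t5.png')
cv2.imwrite('pics/t5c.png',cv2.resize(cv2.cvtColor(t[110:290,150:390],cv2.COLOR_RGB2BGR),None,fx=3.3,fy=3.3,interpolation=cv2.INTER_CUBIC))
for q,z in [('knob_grip',.131),('cap',.075),('bolt_tip',.08),('nose_top',.105),('thread',.09)]:
    for m in mark_of(q,'wrist')[:3]: print(q,m,atz('wrist',m['centre'],z))
E
```

```text
6.25 [-0.079  0.445  0.234  1.658 -0.117  1.053  0.428] [-0.024 -0.001 -0.015  0.001 -0.002 -0.001  0.001] [ 0.57166294 -0.06668683  0.21920943] [ 0.55539665  0.4376391   0.55605774 -0.43681389] 0.08572163012435581
cap {'centre': [155.5, 7.7], 'confidence': 0.98} [0.46218535 0.04869179 0.075     ]
cap {'centre': [85.0, 72.2], 'confidence': 0.96} [ 0.41173577 -0.01253273  0.075     ]
cap {'centre': [252.5, 183.3], 'confidence': 0.8} [ 0.56992878 -0.07381116  0.075     ]
bolt_tip {'centre': [257.5, 139.2], 'confidence': 0.76} [ 0.56441489 -0.0323768   0.08      ]
thread {'centre': [78.7, 70.8], 'confidence': 0.64} [ 0.41419545 -0.01213995  0.09      ]
```

View pics/w5.png

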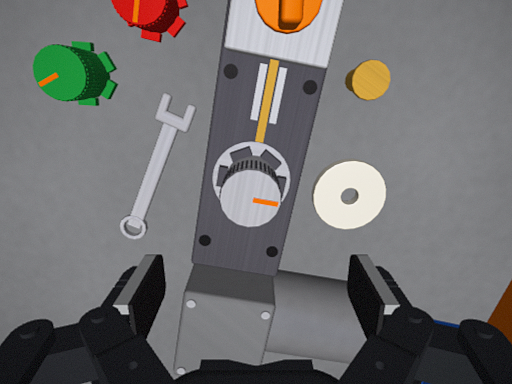

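View pics/t5c.png

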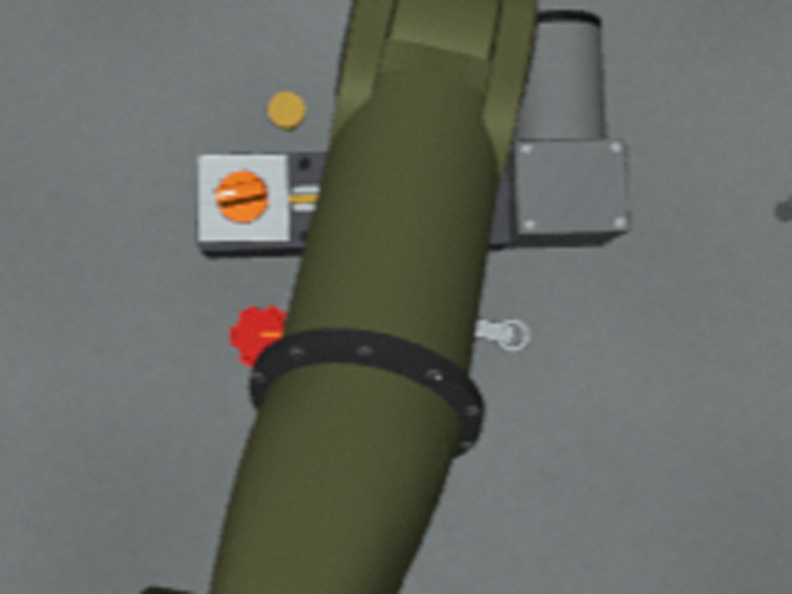

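```bash
python3 - <<'E'
from h import *
for p in [(250.5,196),(219,196),(282,196),(250.5,165),(250.5,227.5)]: print(atz('wrist',p,.127).round(4))
im=cv2.imread('pics/w5.png');cv2.imwrite('pics/w5c.png',cv2.resize(im[130:240,190:310],None,fx=5,fy=5,interpolation=cv2.INTER_CUBIC))
E
```

```text
[ 0.5674 -0.0691  0.127 ]
[ 0.5438 -0.0749  0.127 ]
[ 0.5911 -0.0634  0.127 ]
[ 0.5618 -0.0452  0.127 ]
[ 0.5736 -0.0952  0.127 ]
```

View pics/w5c.png

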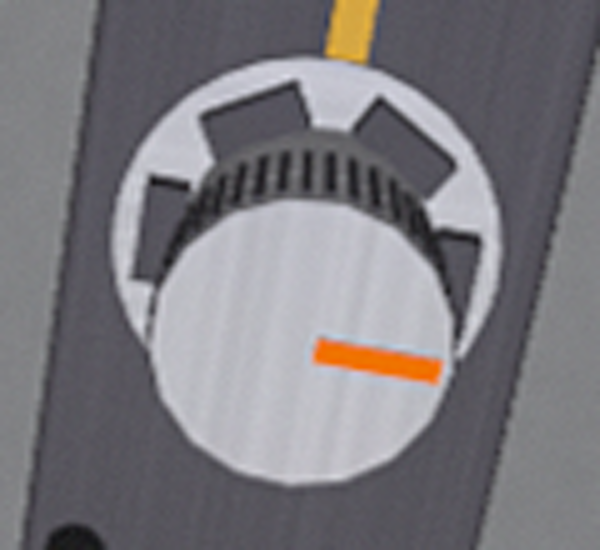

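drive_tool([
  {"offset":[-3,-4,-40],"yaw":0,"hand":0},
  {"offset":[-3,-4,-80],"yaw":0,"hand":0},
  {"offset":[-3,-4,-110],"yaw":0,"hand":0},
  {"offset":[-3,-4,-126],"yaw":0,"hand":0},
  {"offset":[-3,-4,-126],"yaw":0,"hand":0},
])

```text
clock: 7.1
tool_pos: [0.5669, -0.0719, 0.0909]
tcp_rot: [0.554, 0.437, 0.557, -0.438]
wrist_force: [0.3, 0.4, -0.4]
finger_gap: 0.0856
```

drive_tool([
  {"offset":[0,0,0],"yaw":0,"hand":0.4},
  {"offset":[0,0,0],"yaw":0,"hand":1},
  {"offset":[0,0,0],"yaw":0,"hand":1},
  {"offset":[0,0,0],"yaw":0,"hand":1},
  {"offset":[0,0,0],"yaw":0,"hand":1},
], newtons=60)

```text
clock: 7.6
tool_pos: [0.5692, -0.0726, 0.0949]
tcp_rot: [0.556, 0.438, 0.555, -0.437]
wrist_force: [-1.3, 0.4, 5.4]
finger_gap: 0.047
```

```bash
python3 - <<'E'
from h import *
s=read_state();print(s['clock'],s['tool_pos'],s['wrist_force'],s['wrist_torque'],s['finger_gap'])
im=save('wrist','w6.png')
E
```

```text
7.6 [ 0.56924697 -0.07258037  0.09494496] [-1.32564059  0.35509756  5.42303542] [ 0.10302344  0.28148445 -0.03514968] 0.047015427485730676
```

View pics/w6.png

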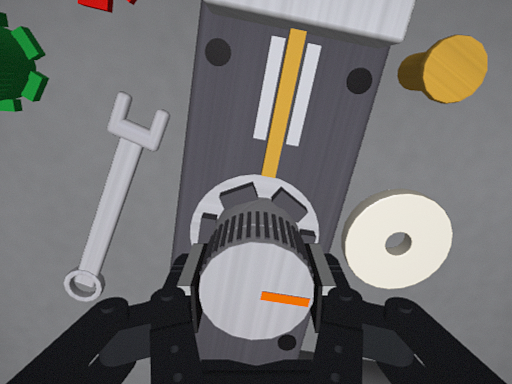

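drive_tool([
  {"offset":[0,1,2],"yaw":4,"hand":1},
  {"offset":[0,1,2],"yaw":8,"hand":1},
  {"offset":[0,1,2],"yaw":12,"hand":1},
  {"offset":[0,1,2],"yaw":15,"hand":1},
  {"offset":[0,1,2],"yaw":15,"hand":1},
])

```text
clock: 8.15
tool_pos: [0.5695, -0.0723, 0.0964]
tcp_rot: [0.608, 0.363, 0.606, -0.362]
wrist_force: [1.5, -1.0, 0.9]
finger_gap: 0.0465
```

```bash
python3 - <<'E'
from h import *
s=read_state();print(s['clock'],s['tool_pos'],s['wrist_force'],s['wrist_torque'],s['finger_gap'],s['effort'])
im=save('wrist','w7.png')
E
```

```text
8.15 [ 0.56948727 -0.07233049  0.09636839] [ 1.47661257 -0.97878738  0.90006936] [-0.29073477 -0.33251437 -1.25369386] 0.04645765049819881 [ -1.6947522  -59.25451398   1.07910186 -17.7695471    0.81235657
   0.61523292   1.82292983]
```

View pics/w7.png

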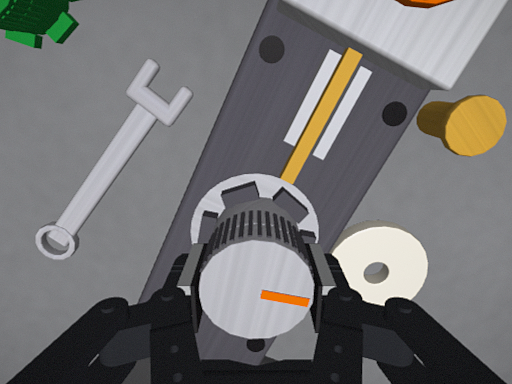

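drive_tool([
  {"offset":[0,0,0],"yaw":4,"hand":1},
  {"offset":[0,0,0],"yaw":6,"hand":1},
  {"offset":[0,0,0],"yaw":6,"hand":1},
])

```text
clock: 8.5
tool_pos: [0.5702, -0.0729, 0.0964]
tcp_rot: [0.627, 0.33, 0.624, -0.33]
wrist_force: [3.9, -3.5, 0.5]
finger_gap: 0.0467
```

```bash
python3 - <<'E'
from h import *
s=read_state();print(s['clock'],s['tool_pos'],s['tcp_rot'],s['wrist_force'],s['wrist_torque'],s['finger_gap'],s['effort'])
im=save('wrist','w8.png')
E
```

```text
8.5 [ 0.57023036 -0.07294147  0.09636125] [ 0.62690331  0.33023077  0.62388856 -0.3297013 ] [ 3.92210852 -3.47791808  0.54512303] [-0.7585782  -0.75827088 -1.4457007 ] 0.046717208635288256 [ -2.94064522 -59.04058099  -0.48307925 -16.35636091   0.45585615
   1.46988261   1.79211237]
```

View pics/w8.png

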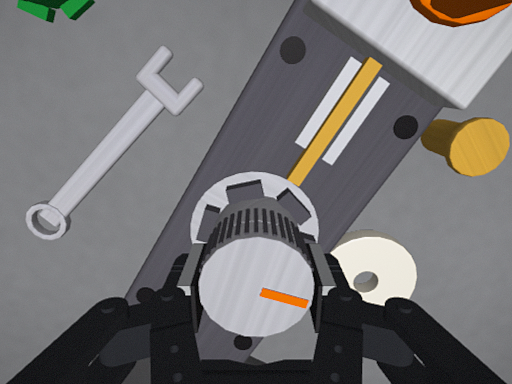

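```bash
cat >> h.py <<'E'
def stripe(im,z=.127,roi=(170,380,190,330)):
    r0,r1,c0,c1=roi
    h=cv2.cvtColor(im,cv2.COLOR_RGB2HSV);m=cv2.inRange(h,(5,180,150),(22,255,255))
    k=np.zeros_like(m);k[r0:r1,c0:c1]=m[r0:r1,c0:c1]
    n,l,st,_=cv2.connectedComponentsWithStats(k);i=1+st[1:,4].argmax()
    ys,xs=np.where(l==i);P=np.array([atz('wrist',p,z)[:2] for p in zip(xs,ys)])
    c=P.mean(0);u=np.linalg.svd(P-c,full_matrices=False)[2][0]
    return c,np.degrees(np.arctan2(u[1],u[0])),len(xs)
E
python3 - <<'E'
from h import *
print(stripe(get_image('wrist')))
E
```

```text
(array([ 0.5797168 , -0.06704687]), np.float64(16.29813234512741), 389)
```

drive_tool([
  {"offset":[0,0,0],"yaw":-7,"hand":1},
  {"offset":[0,0,0],"yaw":-14,"hand":1},
  {"offset":[0,0,0],"yaw":-21,"hand":1},
  {"offset":[0,0,0],"yaw":-28,"hand":1},
  {"offset":[0,0,0],"yaw":-35,"hand":1},
  {"offset":[0,0,0],"yaw":-40,"hand":1},
  {"offset":[0,0,0],"yaw":-40,"hand":1},
])

```text
clock: 9.3
tool_pos: [0.5677, -0.0716, 0.0954]
tcp_rot: [-0.475, -0.523, -0.476, 0.524]
wrist_force: [-2.6, -2.1, 0.9]
finger_gap: 0.0465
```

```bash
python3 - <<'E'
from h import *
s=read_state();print(s['clock'],s['tool_pos'],s['tcp_rot'],s['wrist_force'],s['wrist_torque'],s['finger_gap'])
im=save('wrist','w9.png');print(stripe(im))
E
```

```text
9.3 [ 0.56767266 -0.07159903  0.09536707] [-0.47522629 -0.52287649 -0.47556169  0.52402407] [-2.57592638 -2.07515995  0.87625749] [-0.44762245  0.42279231 -0.11869078] 0.04649690574991852
(array([ 0.57883414, -0.07257168]), np.float64(-22.615098615828956), 387)
```

View pics/w9.png

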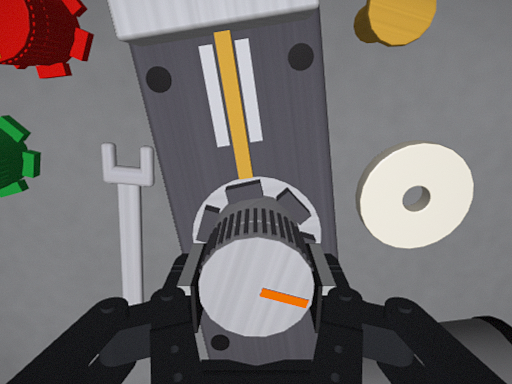

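drive_tool([
  {"offset":[0,0,0],"yaw":-7,"hand":1},
  {"offset":[0,0,0],"yaw":-14,"hand":1},
  {"offset":[0,0,0],"yaw":-21,"hand":1},
  {"offset":[0,0,0],"yaw":-28,"hand":1},
  {"offset":[0,0,0],"yaw":-35,"hand":1},
  {"offset":[0,0,0],"yaw":-42,"hand":1},
  {"offset":[0,0,0],"yaw":-49,"hand":1},
  {"offset":[0,0,0],"yaw":-56,"hand":1},
  {"offset":[0,0,0],"yaw":-60,"hand":1},
  {"offset":[0,0,0],"yaw":-60,"hand":1},
  {"offset":[0,0,0],"yaw":-60,"hand":1},
])

```text
clock: 10.45
tool_pos: [0.567, -0.0722, 0.0953]
tcp_rot: [-0.151, -0.69, -0.151, 0.692]
wrist_force: [-5.4, -2.2, 3.3]
finger_gap: 0.0466
```

```bash
python3 - <<'E'
from h import *
s=read_state();print(s['clock'],s['q'].round(3),s['tool_pos'],s['tcp_rot'],s['wrist_force'],s['wrist_torque'],s['finger_gap'])
im=save('wrist','w10.png');print(stripe(im))
E
```

```text
10.45 [-0.291  0.642  0.607  1.824 -0.48   0.829 -0.585] [ 0.56698932 -0.07220014  0.09534276] [-0.15086052 -0.68995418 -0.15093267  0.69168176] [-5.44387249 -2.21053063  3.31149313] [-0.71867128  1.0070756  -0.22077571] 0.046618595786985455
(array([ 0.57155941, -0.08244452]), np.float64(-82.55812156309196), 387)
```

View pics/w10.png

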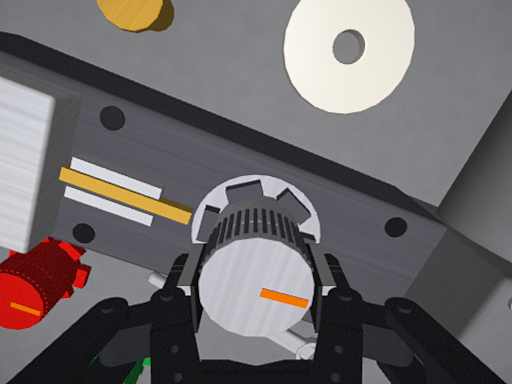

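drive_tool([
  {"offset":[-1,0,0],"yaw":0,"hand":1},
  {"offset":[-1,0,4],"yaw":0,"hand":1},
  {"offset":[-1,0,10],"yaw":0,"hand":1},
  {"offset":[-1,0,17],"yaw":0,"hand":1},
  {"offset":[-1,0,24],"yaw":0,"hand":1},
  {"offset":[-1,0,24],"yaw":0,"hand":1},
], newtons=80)

```text
clock: 11.1
tool_pos: [0.5688, -0.0714, 0.1208]
tcp_rot: [0.151, 0.692, 0.15, -0.69]
wrist_force: [-1.2, -0.4, 1.8]
finger_gap: 0.0462
```

```bash
python3 - <<'E'
from h import *
s=read_state();print(s['clock'],s['tool_pos'],s['wrist_force'],s['wrist_torque'],s['finger_gap'])
im=save('wrist','w11.png')
E
```

```text
11.1 [ 0.56875875 -0.07136202  0.12076333] [-1.17694898 -0.38967854  1.82475332] [-0.0906947   0.32403955 -0.02880206] 0.04621582364561836
```

View pics/w11.png

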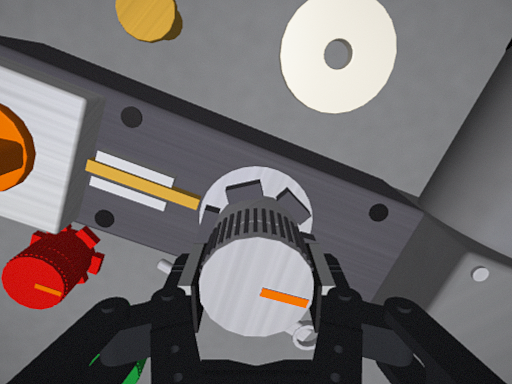

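drive_tool([
  {"offset":[0,0,8],"yaw":0,"hand":1},
  {"offset":[0,0,16],"yaw":0,"hand":1},
  {"offset":[0,0,25],"yaw":0,"hand":1},
  {"offset":[0,0,38],"yaw":0,"hand":1},
  {"offset":[0,0,52],"yaw":0,"hand":1},
  {"offset":[0,0,66],"yaw":0,"hand":1},
  {"offset":[0,0,75],"yaw":0,"hand":1},
  {"offset":[0,0,75],"yaw":0,"hand":1},
  {"offset":[0,0,75],"yaw":0,"hand":1},
  {"offset":[0,0,75],"yaw":0,"hand":1},
])

```text
clock: 12.15
tool_pos: [0.5671, -0.0713, 0.1937]
tcp_rot: [-0.15, -0.691, -0.15, 0.691]
wrist_force: [0.4, -0.9, -3.0]
finger_gap: 0.0466
```

```bash
python3 - <<'E'
from h import *
s=read_state();print(s['clock'],s['tool_pos'],s['dq'].round(3),s['wrist_force'],s['wrist_torque'],s['finger_gap'])
im=save('wrist','w12.png');b=save('scene','s12.png')
cv2.imwrite('pics/s12c.png',cv2.resize(cv2.cvtColor(b[140:320,140:380],cv2.COLOR_RGB2BGR),None,fx=3.3,fy=3.3,interpolation=cv2.INTER_CUBIC))
E
```

```text
12.15 [ 0.56710058 -0.07127725  0.19366844] [ 0.002  0.005 -0.001  0.001  0.001  0.001  0.   ] [ 0.41612305 -0.92251649 -3.00083535] [-0.04369798  0.0121538  -0.01618446] 0.04656238201603216
```

View pics/w12.png

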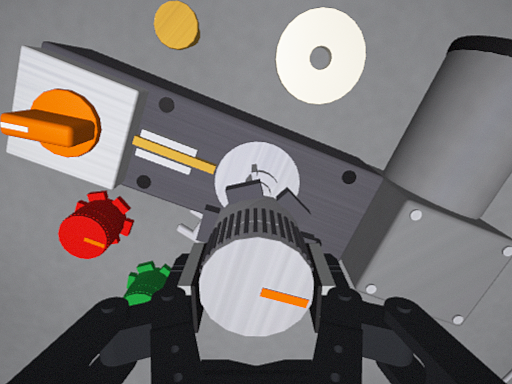

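View pics/s12c.png

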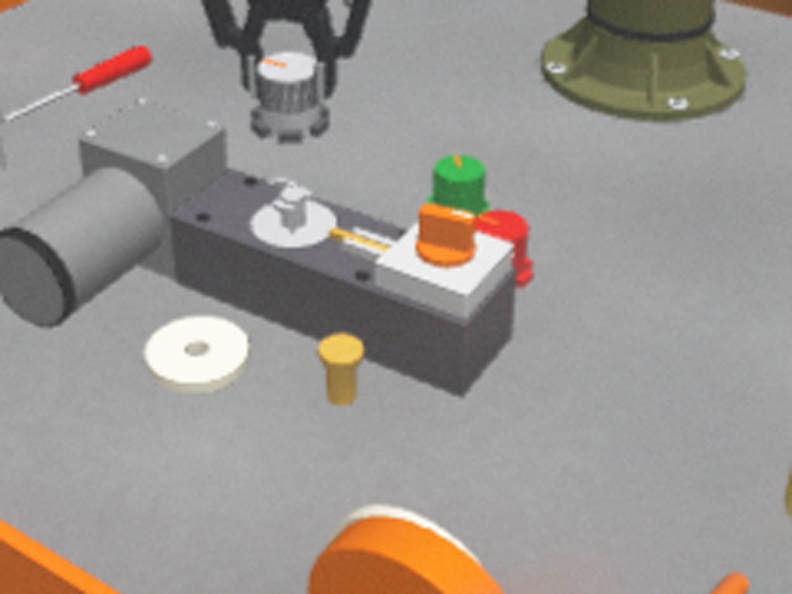

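```bash
python3 -c "
from rig import *
print(finish_job())"
```

```text
the job is handed in; nothing more can be done
None
```

The spindle cap is off and held in the gripper. The job is handed in after about 12 s of robot time, and no verdict was reported.

- **Knob:** I turned it about 77° clockwise by the gripper. The pictures show the bar turned over and the bolt drawn back about 12 mm, clear of the rim. It was still over in the last picture.
- **Thread:** It is left-hand. Anticlockwise, the cap stopped and the grip began to slip. The stripe read about 13° from the start, a little over the 10° given, at about 1.4 N m of torque. Clockwise it turned freely to about 85° from its start and lifted straight off.
- **Last checks:**
  - The cap's underside is at about 0.173 m, roughly 68 mm above the spindle nose. I worked this out from the tool's rise, not from a direct measurement.
  - The gripper has held at 46.6 mm with an 80 N grip setting. The cap looks upright, and the arm is still.
  - The wheel, collet and look-alikes showed no movement in the last two pictures. The screwdriver looks unmoved where it is partly in view. The wrench, oiler, bushing and end mill were not clearly visible there, so I did not check them individually.

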